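# Wet bead to the bench block with sprung tongs

### The arm

A 6-joint arm with a two-finger parallel gripper is mounted at the origin on a cart in front of the work surface, level with it; the furniture and walls round the work are solid. World frame = base frame: x ahead of the robot, y to its left, z up, the work surface at z = 0. Lengths are in mm, angles in rad, forces in N, time in s.
With the tool pointing down it reaches from about 250 to 800 mm from the base axis. Payload 3.9 kg.
Tool frame: the origin (TCP) lies at the very end of the fingers, on their centre line; the grasp point (between the pads) lies 19 mm behind it; z points along the fingers, y is the line along which they close (so a half turn about z gives the same grasp; the last joint's range is limited). The gripper opens to 85 mm and grips with 20 to 120 N. Pads are 22 mm wide; open, the fingers measure 114 mm over their backs; the gripper's body (76 mm by 85 mm) begins 54 mm behind the grasp point. The pads swing forward as they close: fully open they stand 13 mm farther back than shut.
Start: joints at [1.162, 0.26, -0.138, 1.173, 0, 1.571], TCP at [208.686, 481.731, 231.304] pointing down, gripper open.
Joint ranges: [-2.78, 2.78], [-0.83, 1.72], [-1.28, 1.37], [-1.9, 2.12], [-1.57, 1.48], [-3.14, 3.14]. Speed limits (rad/s): [2.57, 2.57, 3.14, 3.14, 3.14, 3.14].

### API

Orientations are given as a unit quaternion [x, y, z, w].
In Python, from plant import manip gives the robot as it stands.
- The arm moves only by the tool send_rows, never from a script. Its argument "rows" is a list of rows, each an object with "xyz": the shift along the tool's x, y, z in units of 0.4 m (1.0 is 0.4 m), a list of three; "delta_rot": the turn, a rotation vector about the tool's x, y, z in units of 180 degrees (1.0 is 180 degrees), a list of three; "hand": the finger opening in mm, from 0 to 85.4. In form: [{"xyz": [dx, dy, dz], "delta_rot": [wx, wy, wz], "hand": hand}, ...]. A call has 1 to 5 rows; each row is the pose to reach, as a shift and turn from the pose commanded when the call began, along the tool's axes at that moment, turning the shorter way round; what a row does not reach only later rows make up. A row lasts 1/8 s, in which the tool goes at most 62.5 mm and 10.7 degrees, less where a joint would pass 70% of its speed; a pose out of reach is approached as far as the arm can. A call with a number of a shift or a turn outside -1 to 1 is refused whole. A call with a gripper value outside its range is refused whole. The fingers move at their own pace and stop on an object; the grip force is fixed at half the most. Time passes only in rows, so rows that repeat a pose let the fingers close. It gives the time, the measured TCP pose, the force, the opening and the grip force at its end, in the units of the state.
- manip.state(): the state, without advancing time (a new reading comes with each control period).
- manip.capture(name): name is "scene" or "top" or "wrist"; returns (picture, depth): 420x560x3 uint8, red, green, blue; 420x560 float32, mm along the optical axis (not along the pixel's ray), 0 where there is no reading.
- manip.calibration(name): a dict with "vfov" (degrees; the focal length in pixels is half the picture's height over the tangent of half this angle, whatever the lens; pixels are square), "cx", "cy" (the principal point, pixels), "R" (3x3) and "t" (3): a world point X has camera coordinates R X + t; the wrist camera has in their place "tool_from_camera" (4x4, takes a point from camera to tool coordinates, whose origin is the TCP and whose axes are the flange's). Camera axes: x right, y down, z forward; pixel columns grow to the right and rows downward; lengths in mm; the calibration is good to about 2 mm. The wrist camera is an equidistant fisheye: a pixel r from the principal point sees the ray r / f radians off the axis. A picture is of the moment at which its call begins: read the wrist's pose just before it. calibration takes no time and is no camera call.
- manip.finish_job(): hands the job in; it is judged then, once.
Trained networks look in the newest picture that a camera, given by its name, has taken for a name from the list of things; names that differ only in an ending like _2 or _b are one class to them, and where a whole thing is asked for, a point or a joint stands for the part that bears it (a point fixed in the world has none). Each returns a list of dicts, best first, with "score" (0 to 1); they miss things now and then, are a little off and sometimes report something else, mostly with a low value. They report only what shows in the picture. A call takes as long as a camera call. They do not tell look-alikes from the thing itself.
- manip.look_for(target, camera): "at" ([x, y, z] in mm, in world coordinates, good to about 4 mm: the middle of the surface that is visible of it).
- manip.trace(target, camera): "mask" (420x560 bool, what is visible of it).
The state is a dict: "clock": time; "qpos": joint angles; "qd": joint speeds; "joint_efforts": joint torques, N m; "eef_pos": TCP position; "eef_rot": TCP orientation; "contact_force": force on the tool from outside, world axes, zero at the start; "torque": the same for the moment, N m; "gripper_width": finger opening in mm; "finger_force": force on a finger pad.
Only numpy, scipy, OpenCV 4.12 (cv2) and the standard library are available. Lean on these libraries where they do the work, as an engineer would, in place of code of your own. Each camera call takes 0.05 s, during which the arm holds its last target. There are 200 camera calls.

### The job

The three barrel beads are freshly lacquered and still wet, so the robot's own gripper must not touch any of them. Pick up the sprung tongs, squeeze them shut on the red bead, carry it over and set it down gently (do not drop it), upright on the middle of the steel bench block. Leave the other two beads where they stand, and finish with the tongs laid flat on the desk.

Things in the scene. Friction and masses are not known exactly. Their poses are not given: they have to be found in the camera images.
- tongs: Aluminium sprung tongs, 170 mm long, 30 mm high, 90 g, lying flat on the desk like big tweezers: the two arms open and close sideways (along y). +x points to the jaws, +y to the left arm, z up. Origin at desk level, midway between the two grip pads. Dark round pivot, radius 16 mm, at x = -88 mm. Balance point about 25 mm behind the origin.
- tongs_grip (a point): 20 mm above the tongs' origin, midway between the black blue-ribbed rubber grip pads (36 mm long, z 1 to 30 mm); take the tongs here from above, across y. Sprung open they are 53 mm over the pads, 40 mm when gripping a bead. Each pad needs 5 N to start moving, 9 N at 40 mm. At 48 mm their own spring holds them firmly in the fingers, jaws still open; to grip a bead use 15 to 25 N.
- tongs_jaws (a point): Middle of the space between the black-lined jaws, 55 mm ahead (+x) of the origin and 18 mm above it; a bead is held here. Jaw faces x = 43 to 67 mm, z = 6 to 30 mm. Gap 48 mm sprung open (62 mm over the outside), 40 mm with the pads at 48 mm, 26 mm with the pads at 40 mm: 1 mm less over the pads takes about 1.65 mm off the gap.
- tongs_left (a joint): closing angle of the tongs' left arm (the right one follows): 0 sprung open, 0.079 rad with the jaws parallel and 26 mm apart, 0.16 nearly shut
- bead_red: the glossy red barrel bead, standing on end: 26 mm in diameter (21 mm at the ends), 34 mm high, 25 g, dark hole in the top; origin at the centre of its underside, z up along its axis
- bead_blue: blue bead of the same shape; leave it alone
- bead_yellow: yellow bead of the same shape; leave it alone
- block_top (a point): centre of the upper face of the bench block, a polished square steel plate on a black rubber base, 60 x 60 mm and 15 mm high, fixed to the desk; z up
- magnifier_lens (a point): centre of the black ring magnifier's lens, a fixed disc 155 mm across that stands nearly upright facing the robot, from 20 to 180 mm above the desk; an obstacle: pass in front of it or above it
Not all that is in view belongs to the job. Leave any yellow look-alike of the tongs alone.

How it is judged (in metres and radians):
On the way:
1. the red bead is lifted off the desk in the squeezed tongs (contact force between tongs and bead_red above 1 N and height (world z) of bead_red above 0.018 m and value of joint tongs_left above 0.05 rad and horizontal distance between bead_red and block_top above 0.05 m), for 0.2 s.
At the end, for the whole second after the job is handed in: The red bead stands upright (within 10 degrees) and at rest on the bench block, its centre within 20 mm of the block's centre and free of the tongs; the tongs are sprung open and lie flat and at rest on the desk (horizontal distance between bead_red and block_top below 0.02 m and z of bead_red in the frame of block_top between -0.005 and 0.005 m and angle between bead_red's own z axis and vertical below 0.17 rad and linear speed of each of bead_red, tongs below 0.02 m/s and contact force between tongs and bead_red below 0.05 N and height (world z) of tongs below 0.008 m and angle between tongs's own z axis and vertical below 0.12 rad and value of joint tongs_left below 0.02 rad); the robot touches nothing.
It fails at once if the robot itself touches a wet bead (contact force between any of the fingers, the arm and bead_red above 0.3 N or contact force between any of the fingers, the arm and bead_blue above 0.3 N or contact force between any of the fingers, the arm and bead_yellow above 0.3 N).
It fails at once if the blue or the yellow bead is moved by more than 15 mm or knocked over (distance of any of bead_blue, bead_yellow from where it was at the start of the episode above 0.015 m or angle between any of bead_blue, bead_yellow's own z axis and vertical above 0.5 rad).
It fails at once if the red bead is dropped (falls freely by more than about 15 mm) (contact force between tongs and bead_red below 0.02 N and linear speed of bead_red above 0.5 m/s).
It also fails if it takes over 48 s, if anything falls off the work surface, if the arm or the gripper's body presses on something with over 40 N, if the wrist force passes 120 N, or if a joint passes its speed limit or range.

## Working session

There is one attempt and no reset: what is moved stays moved. The work goes in short steps, Python scripts to look and compute and a tool call to move; the robot and the scene stay as the last step left them, time stands still between calls to the robot, and variables do not carry over. Pictures are saved under pics/ and viewed, at most 10 in all, crops included, and the job is handed in when it is done.

Besides the shell and the picture viewer there is one more tool, called after ">>>" as name(argument=value, ...), one argument or row to a line, values as JSON. send_rows: Moves the arm, as the interface text tells. Shifts and turns lie within -1 to 1; 1 stands for 0.4 m of shift or 180 degrees of turn. Its arguments: {"type":"object","properties":{"rows":{"type":"array","items":{"type":"object","properties":{"xyz":{"type":"array","items":{"type":"number"}},"delta_rot":{"type":"array","items":{"type":"number"}},"hand":{"type":"number"}}}}},"required":["rows"]}

```bash
mkdir -p pics; cat > h.py <<'E'
import numpy as np, cv2
from plant import manip
from scipy.spatial.transform import Rotation as Rn
def save(im,n): cv2.imwrite(f'pics/{n}.png',cv2.cvtColor(im,cv2.COLOR_RGB2BGR))
def cloud(cam,depth):
    c=manip.calibration(cam); H,W=depth.shape
    f=H/2/np.tan(np.radians(c['vfov']/2)); v,u=np.mgrid[:H,:W]
    x=(u-c['cx'])/f; y=(v-c['cy'])/f
    if cam=='wrist':
        r=np.hypot(x,y); k=np.where(r>1e-9,np.tan(r)/np.maximum(r,1e-9),1); x=x*k;y=y*k
        P=np.stack([x*depth,y*depth,depth],-1)
        T=np.array(c['tool_from_camera']); P=P@T[:3,:3].T+T[:3,3]
        s=manip.state(); return P@Rn.from_quat(s['eef_rot']).as_matrix().T+np.array(s['eef_pos'])
    P=np.stack([x*depth,y*depth,depth],-1)
    return (P-np.array(c['t']))@np.array(c['R'])
E
python3 - <<'E'
from h import *
s=manip.state(); print(s)
for c in ('scene','top'):
    im,d=manip.capture(c); save(im,c+'0'); np.save(c+'0.npy',cloud(c,d))
    for t in ('tongs','tongs_grip','tongs_jaws','bead_red','bead_blue','bead_yellow','block_top','magnifier_lens'):
        print(c,t,[(np.round(o['at']).tolist(),round(o['score'],2)) for o in manip.look_for(t,c)][:3])
E
```

```text
{'clock': 0.0, 'qpos': array([ 1.16196867e+00,  2.60698118e-01, -1.39382483e-01,  1.17269162e+00,
       -2.68715811e-05,  1.57079739e+00]), 'qd': array([ 1.42700796e-04, -1.85926163e-04,  6.91100882e-05, -2.39774038e-04,
       -2.34698541e-04,  2.31133789e-04]), 'joint_efforts': array([ 1.40772274e-03, -4.05678964e+01,  2.53924352e+01,  1.88158744e-02,
        1.91080612e-04, -1.04372852e-06]), 'eef_pos': array([208.4414195 , 481.10273354, 230.45243135]), 'eef_rot': array([ 2.02993631e-01,  9.79179559e-01, -9.70107139e-04, -1.87390310e-04]), 'contact_force': array([0.37980646, 0.70881526, 0.19805873]), 'torque': array([0.01254137, 0.08088178, 0.02332948]), 'finger_force': 0.0, 'gripper_width': 85.08313940533729}
scene tongs [([409.0, 35.0, 17.0], 0.93)]
scene tongs_grip [([408.0, 40.0, 21.0], 0.7)]
scene tongs_jaws [([389.0, 198.0, 16.0], 0.87), ([413.0, 42.0, 20.0], 0.61)]
scene bead_red [([508.0, -216.0, 35.0], 0.65)]
scene bead_blue [([518.0, -48.0, 27.0], 0.58)]
scene bead_yellow [([524.0, -131.0, 32.0], 0.56)]
scene block_top [([470.0, -342.0, 16.0], 0.67)]Traceback (most recent call last):
  File "<stdin>", line 6, in <module>
ValueError: it knows: bead_blue, bead_red, bead_yellow, block_top, tongs, tongs_grip, tongs_jaws, tongs_left
```

```bash
python3 - <<'E'
from h import *
for c in ('top',):
    im,d=manip.capture(c); save(im,c+'0'); np.save(c+'0.npy',cloud(c,d))
    for t in ('tongs','tongs_grip','tongs_jaws','bead_red','bead_blue','bead_yellow','block_top'):
        print(c,t,[(np.round(o['at']).tolist(),round(o['score'],2)) for o in manip.look_for(t,c)][:3])
E
```

```text
top tongs [([404.0, 55.0, 33.0], 0.96), ([386.0, 204.0, 30.0], 0.69), ([477.0, -340.0, 14.0], 0.66)]
top tongs_grip [([407.0, 48.0, 28.0], 0.76), ([378.0, 202.0, 30.0], 0.75), ([477.0, -338.0, 14.0], 0.47)]
top tongs_jaws [([387.0, 204.0, 27.0], 0.8), ([404.0, 52.0, 26.0], 0.74)]
top bead_red [([515.0, -214.0, 36.0], 0.59)]
top bead_blue []
top bead_yellow [([525.0, -124.0, 32.0], 0.6)]
top block_top [([474.0, -337.0, 16.0], 0.63)]
```

View pics/scene0.png

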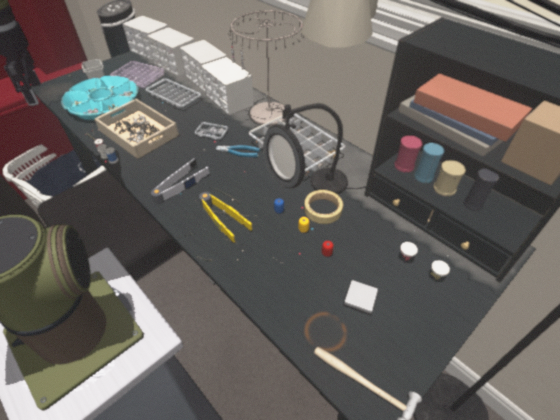

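View pics/top0.png

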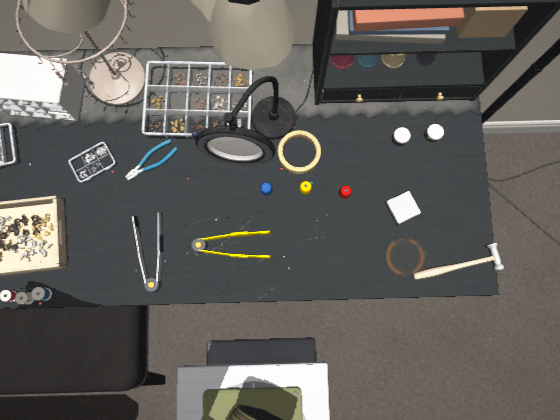

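The scene picture shows the grey tongs at about (180,180) and the yellow look-alike pliers at (225,215). The beads are blue (279,206), yellow (304,224) and red (327,247), with the block at (361,296). In the top view the grey tongs have their pivot at (152,285) and jaws near (148,220), pointing +x. The block is at (404,208).

```bash
cat >> h.py <<'E'
def go(xyz,head,base=None):
    """tool pointing down with tool axis y across heading; prints shift/turn units from measured pose"""
    s=manip.state(); R=Rn.from_quat(s['eef_rot']).as_matrix(); p=np.array(s['eef_pos'])
    best=None
    for sg in (1,-1):
        x=sg*np.array([np.cos(head),np.sin(head),0]); z=np.array([0,0,-1.]); T=np.stack([x,np.cross(z,x),z],1)
        rv=Rn.from_matrix(R.T@T).as_rotvec()
        print('shift',np.round(R.T@(np.array(xyz)-p)/400,4).tolist(),'turn',np.round(rv/np.pi,4).tolist(),'yawdeg',np.degrees(rv[2]).round(1),'dist',np.linalg.norm(np.array(xyz)-p).round())
E
python3 - <<'E'
from h import *
P=np.load('top0.npy')
for n,(u,v) in dict(pivot=(152,285),jl=(137,217),jr=(160,213),red=(345,191),yel=(306,187),blue=(266,188),block=(404,208),ring=(235,148),stain=(388,258),hammer=(420,275)).items(): print(n,P[v,u].round())
# tongs heights
m=(P[...,0]>280)&(P[...,0]<480)&(P[...,1]>150)&(P[...,1]<260)&(P[...,2]>15)&(P[...,2]<45)
Q=P[m]; print(len(Q),Q.mean(0))
for a in range(280,480,15):
    q=Q[(Q[:,0]>=a)&(Q[:,0]<a+15)]
    if len(q): print(a,len(q),q[:,1].min().round(),q[:,1].max().round(),q[:,1].mean().round(),q[:,2].max().round())
m=(P[...,0]>430)&(P[...,0]<515)&(P[...,1]>-385)&(P[...,1]<-300)&(P[...,2]>8)&(P[...,2]<25)
print(cv2.minAreaRect(P[m][:,:2].astype(np.float32)),P[m].mean(0))
m=(P[...,0]>480)&(P[...,0]<550)&(P[...,1]>-255)&(P[...,1]<-175)&(P[...,2]>12)&(P[...,2]<45)
print('red',cv2.minAreaRect(P[m][:,:2].astype(np.float32)),P[m].mean(0))
m=(P[...,0]>500)&(P[...,1]>-80)&(P[...,1]<150)&(P[...,2]>60)&(P[...,2]<190)&(P[...,0]<800)
print('lens',P[m].min(0),P[m].max(0))
s=manip.state();print(Rn.from_quat(s['eef_rot']).as_matrix().round(2))
go([380,203,170],np.radians(0))
E
```

```text
pivot [322. 207.  32.]
jl [475. 251.  -4.]
jr [479. 195.  17.]
red [ 513. -210.   38.]
yel [ 525. -126.   36.]
blue [525. -39.  34.]
block [ 478. -343.    9.]
ring [598.  23.  97.]
stain [ 368. -301.    4.]
hammer [ 329. -366.   15.]
647 [383.34693181 213.56242691  27.96347154]
295 6 205.0 214.0 209.0 33.0
310 95 193.0 222.0 207.0 37.0
325 102 194.0 225.0 208.0 36.0
340 44 194.0 230.0 212.0 34.0
355 43 193.0 232.0 211.0 37.0
370 42 193.0 237.0 215.0 35.0
385 54 190.0 242.0 215.0 37.0
400 60 189.0 245.0 217.0 38.0
415 54 190.0 246.0 216.0 35.0
430 40 191.0 247.0 220.0 34.0
445 49 194.0 250.0 224.0 36.0
460 50 194.0 253.0 221.0 34.0
475 8 194.0 200.0 197.0 35.0
((479.0464172363281, -340.3453369140625), (59.05018997192383, 58.534889221191406), 23.4740047454834) [ 478.79402198 -340.30808224   15.32188272]
red ((515.6009521484375, -212.4470977783203), (23.708112716674805, 24.71018409729004), 82.87733459472656) [ 514.55780692 -211.73647653   31.7474397 ]
lens [577.54586162 -69.72587284  60.00816671] [712.43486823 104.69256087 189.93180604]
[[-0.92  0.4   0.  ]
 [ 0.4   0.92  0.  ]
 [-0.    0.   -1.  ]]
shift [-0.67, -0.4691, 0.1533] turn [0.0, -0.0, 0.8699] yawdeg 156.6 dist 333.0
shift [-0.67, -0.4691, 0.1533] turn [0.0, 0.0, -0.1301] yawdeg -23.4 dist 333.0
```

```bash
python3 - <<'E'
from h import *
go([405,216,150],np.radians(6))
E
```

```text
shift [-0.7144, -0.4145, 0.2033] turn [0.0, -0.0, 0.8365] yawdeg 150.6 dist 340.0
shift [-0.7144, -0.4145, 0.2033] turn [0.0, 0.0, -0.1635] yawdeg -29.4 dist 340.0
```

>>> send_rows(
  rows=[
    {"xyz": [-0.14, -0.08, 0.04], "delta_rot": [0, 0, -0.033], "hand": 85},
    {"xyz": [-0.28, -0.16, 0.08], "delta_rot": [0, 0, -0.066], "hand": 85},
    {"xyz": [-0.42, -0.24, 0.12], "delta_rot": [0, 0, -0.1], "hand": 85},
    {"xyz": [-0.56, -0.33, 0.16], "delta_rot": [0, 0, -0.13], "hand": 85},
    {"xyz": [-0.69, -0.4, 0.2], "delta_rot": [0, 0, -0.1635], "hand": 85},
  ],
)

```text
clock: 1.42
eef_pos: [389.7, 236.3, 155.4]
eef_rot: [-0.054, 0.999, 0.0, 0.001]
contact_force: [0.4, 0.2, -0.8]
gripper_width: 85.4
finger_force: 0.0
```

>>> send_rows(
  rows=[
    {"xyz": [0, 0, 0], "delta_rot": [0, 0, 0], "hand": 85},
    {"xyz": [0, 0, 0], "delta_rot": [0, 0, 0], "hand": 85},
  ],
)

```text
clock: 1.68
eef_pos: [388.7, 238.0, 155.6]
eef_rot: [-0.052, 0.999, 0.0, -0.0]
contact_force: [-0.6, -0.2, 0.2]
gripper_width: 84.7
finger_force: 0.0
```

```bash
python3 - <<'E'
from h import *
print(manip.state())
im,d=manip.capture('wrist'); save(im,'w1'); np.save('w1.npy',cloud('wrist',d))
for t in ('tongs','tongs_grip','tongs_jaws'):
    print(t,[(np.round(o['at']).tolist(),round(o['score'],2)) for o in manip.look_for(t,'wrist')][:3])
E
```

```text
{'clock': 1.675, 'qpos': array([ 5.48914981e-01,  1.91824133e-01, -4.37293464e-01,  9.41666343e-01,
        6.68373540e-04,  4.45558869e-01]), 'qd': array([ 0.03723513, -0.00679589,  0.00760573,  0.00139583, -0.00183722,
       -0.00287115]), 'joint_efforts': array([-1.11143589e+00, -3.42432547e+01,  2.30504519e+01,  1.06315213e-02,
       -6.22343877e-02, -4.70808183e-03]), 'eef_pos': array([388.69351179, 237.98115761, 155.63791713]), 'eef_rot': array([-5.16550562e-02,  9.98664931e-01,  2.96672391e-04, -1.53963132e-04]), 'contact_force': array([-0.56018575, -0.17141264,  0.21175996]), 'torque': array([-0.04229619,  0.0040533 ,  0.04986814]), 'finger_force': 0.0, 'gripper_width': 84.68223591779915}
tongs [([401.0, 67.0, 29.0], 0.79), ([366.0, 208.0, 30.0], 0.69)]
tongs_grip [([400.0, 69.0, 26.0], 0.97), ([365.0, 209.0, 30.0], 0.85)]
tongs_jaws [([402.0, 64.0, 25.0], 0.97), ([365.0, 205.0, 28.0], 0.79)]
```

View pics/w1.png

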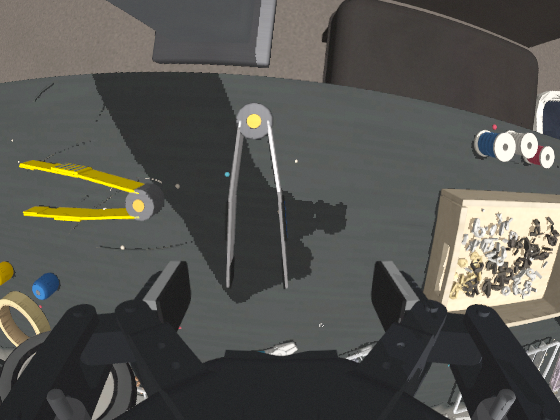

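The wrist view shows the grey tongs with pivot at (254,121) and jaw tips at (228,285) and (287,286). The pliers are on the left, clear of the fingers.

```bash
cat >> h.py <<'E'
def tongs(P,box):
    x0,x1,y0,y1=box
    m=(P[...,0]>x0)&(P[...,0]<x1)&(P[...,1]>y0)&(P[...,1]<y1)&(P[...,2]>18)&(P[...,2]<42)
    Q=P[m]; print(len(Q),'z',np.median(Q[:,2]).round(1))
    rows=[]
    for a in range(int(x0),int(x1),10):
        q=Q[(Q[:,0]>=a)&(Q[:,0]<a+10)]
        if len(q)>4: rows.append((a+5,len(q),*np.percentile(q[:,1],[2,98]).round(1)))
    for r in rows: print(r, (r[2]+r[3])/2)
    return Q
E
python3 - <<'E'
from h import *
P=np.load('w1.npy'); tongs(P,(280,490,150,270))
for u,v in((254,121),(228,283),(287,284)): print(P[v,u].round(1))
go([405,216,150],np.radians(6))
E
```

```text
2708 z 30.2
(305, 61, np.float64(201.7), np.float64(216.3)) 209.0
(315, 377, np.float64(196.4), np.float64(222.6)) 209.5
(325, 433, np.float64(195.1), np.float64(223.7)) 209.39999999999998
(335, 283, np.float64(196.2), np.float64(225.6)) 210.89999999999998
(345, 113, np.float64(195.6), np.float64(228.7)) 212.14999999999998
(355, 114, np.float64(195.1), np.float64(231.4)) 213.25
(365, 109, np.float64(194.9), np.float64(234.1)) 214.5
(375, 103, np.float64(194.6), np.float64(237.0)) 215.8
(385, 102, np.float64(193.9), np.float64(240.6)) 217.25
(395, 148, np.float64(191.8), np.float64(242.7)) 217.25
(405, 149, np.float64(192.3), np.float64(244.2)) 218.25
(415, 157, np.float64(191.9), np.float64(246.3)) 219.10000000000002
(425, 124, np.float64(192.4), np.float64(246.4)) 219.4
(435, 92, np.float64(194.7), np.float64(247.8)) 221.25
(445, 85, np.float64(195.0), np.float64(249.8)) 222.4
(455, 112, np.float64(194.9), np.float64(250.8)) 222.85000000000002
(465, 106, np.float64(194.9), np.float64(253.0)) 223.95
(475, 40, np.float64(196.3), np.float64(251.5)) 223.9
[322.3 209.7  30.5]
[472.  197.3  30.9]
[467.7 253.   28.7]
shift [-0.0355, -0.0622, 0.0148] turn [-0.0003, 0.0003, -0.9992] yawdeg -179.9 dist 29.0
shift [-0.0355, -0.0622, 0.0148] turn [0.0002, 0.0002, 0.0008] yawdeg 0.1 dist 29.0
```

>>> send_rows(
  rows=[
    {"xyz": [-0.0485, -0.0575, 0.07], "delta_rot": [0, 0, 0], "hand": 85},
    {"xyz": [-0.0485, -0.0575, 0.19], "delta_rot": [0, 0, 0], "hand": 85},
    {"xyz": [-0.0485, -0.0575, 0.19], "delta_rot": [0, 0, 0], "hand": 85},
    {"xyz": [-0.0485, -0.0575, 0.19], "delta_rot": [0, 0, 0], "hand": 85},
  ],
)

```text
clock: 2.38
eef_pos: [410.6, 218.1, 80.6]
eef_rot: [-0.053, 0.999, 0.0, 0.0]
contact_force: [1.1, -0.5, 0.8]
gripper_width: 85.2
finger_force: 0.0
```

```bash
python3 - <<'E'
from h import *
print(manip.state()['eef_pos'])
go([410,218.4,2],np.radians(5.8))
E
```

```text
[410.55477684 218.05481567  80.62733763]
shift [0.0014, 0.0009, 0.1966] turn [-0.0004, 0.0002, -0.9983] yawdeg -179.7 dist 79.0
shift [0.0014, 0.0009, 0.1966] turn [0.0001, 0.0003, 0.0017] yawdeg 0.3 dist 79.0
```

>>> send_rows(
  rows=[
    {"xyz": [0.0014, 0.0009, 0.1], "delta_rot": [0, 0, 0], "hand": 85},
    {"xyz": [0.0014, 0.0009, 0.17], "delta_rot": [0, 0, 0], "hand": 85},
    {"xyz": [0.0014, 0.0009, 0.196], "delta_rot": [0, 0, 0], "hand": 85},
    {"xyz": [0.0014, 0.0009, 0.196], "delta_rot": [0, 0, 0], "hand": 60},
    {"xyz": [0.0014, 0.0009, 0.196], "delta_rot": [0, 0, 0], "hand": 48},
  ],
)

```text
clock: 3.0
eef_pos: [411.3, 218.2, 2.7]
eef_rot: [-0.053, 0.999, 0.001, 0.001]
contact_force: [-0.6, -1.1, 15.2]
gripper_width: 51.2
finger_force: 10.6
```

>>> send_rows(
  rows=[
    {"xyz": [0, 0, 0], "delta_rot": [0, 0, 0], "hand": 48},
    {"xyz": [0, 0, 0], "delta_rot": [0, 0, 0], "hand": 48},
    {"xyz": [0, 0, 0], "delta_rot": [0, 0, 0], "hand": 48},
  ],
)

```text
clock: 3.38
eef_pos: [411.5, 218.2, 3.2]
eef_rot: [-0.052, 0.999, 0.001, 0.002]
contact_force: [-0.9, -1.0, 6.8]
gripper_width: 48.4
finger_force: 7.7
```

>>> send_rows(
  rows=[
    {"xyz": [0, 0, -0.05], "delta_rot": [0, 0, 0], "hand": 48},
    {"xyz": [0, 0, -0.12], "delta_rot": [0, 0, 0], "hand": 48},
    {"xyz": [0, 0, -0.2], "delta_rot": [0, 0, 0], "hand": 48},
    {"xyz": [0, 0, -0.2], "delta_rot": [0, 0, 0], "hand": 48},
  ],
)

```text
clock: 3.88
eef_pos: [412.5, 218.7, 84.5]
eef_rot: [-0.052, 0.999, 0.002, 0.003]
contact_force: [-0.1, -0.8, -1.4]
gripper_width: 48.3
finger_force: 6.0
```

```bash
python3 - <<'E'
from h import *
s=manip.state();print(s['eef_pos'],s['contact_force'],s['gripper_width'],s['finger_force'])
im,d=manip.capture('scene'); P=cloud('scene',d); save(im,'s2')
im,d=manip.capture('top'); T=cloud('top',d); save(im,'t2')
for n,P in(('scene',P),('top',T)):
  for b,(x,y) in dict(red=(515,-212),yel=(525,-126),blue=(522,-42)).items():
    m=(abs(P[...,0]-x)<35)&(abs(P[...,1]-y)<35)&(P[...,2]>12)&(P[...,2]<45)
    Q=P[m]; f=lambda p:np.hypot(Q[:,0]-p[0],Q[:,1]-p[1])-12.5
    from scipy.optimize import least_squares
    k=(Q[:,2]<30); t=Q[Q[:,2]>32]
    Q=Q[k]; r=least_squares(f,[x,y],loss='soft_l1').x if len(Q)>5 else None
    print(n,b,len(Q),r,'top',t[:,:2].mean(0).round(1),len(t),t[:,2].max() if len(t) else 0)
  m=(P[...,0]>430)&(P[...,0]<525)&(P[...,1]>-385)&(P[...,1]<-295)&(P[...,2]>11)&(P[...,2]<22)
  print('block',cv2.minAreaRect(P[m][:,:2].astype(np.float32)),P[m].mean(0))
go([415,-212,70],0)
E
```

```text
[412.53083983 218.74392947  84.46532585] [-0.11016334 -0.75762615 -1.40723001] 48.25519378752921 5.986238862333266
scene red 57 [ 513.37317465 -211.93772631] top [ 512.3 -213.2] 61 37.28400923944376
scene yel 57 [ 525.61947441 -124.94879627] top [ 524.4 -126. ] 51 37.37422638676263
scene blue 52 [525.43293459 -37.91102364] top [523.7 -39.4] 48 37.6631667944079
block ((476.8292541503906, -340.4889831542969), (58.45428466796875, 55.67618179321289), 24.07623863220215) [ 474.94745164 -341.41624507   15.43761502]
top red 26 [ 516.65458479 -212.96588457] top [ 515.5 -212.7] 80 41.105402683068235
top yel 33 [ 528.64139156 -125.60702196] top [ 528.  -125.2] 80 38.30369738534059
top blue 31 [527.97733922 -38.59786418] top [527.1 -39.2] 74 39.61300138640263
block ((479.1592712402344, -341.595703125), (57.17198944091797, 57.82267761230469), 24.885665893554688) [ 479.39978369 -340.84948038   15.61617662]
shift [0.1007, -1.0693, 0.0287] turn [-0.0009, 0.0004, -0.9666] yawdeg -174.0 dist 430.0
shift [0.1007, -1.0693, 0.0287] turn [0.0003, 0.0006, 0.0334] yawdeg 6.0 dist 430.0
```

>>> send_rows(
  rows=[
    {"xyz": [0.01, -0.1, 0.0], "delta_rot": [0, 0, 0.006], "hand": 48},
    {"xyz": [0.03, -0.24, 0.0], "delta_rot": [0, 0, 0.012], "hand": 48},
    {"xyz": [0.045, -0.38, 0.0], "delta_rot": [0, 0, 0.02], "hand": 48},
    {"xyz": [0.06, -0.52, 0.0], "delta_rot": [0, 0, 0.027], "hand": 48},
    {"xyz": [0.075, -0.66, 0.0], "delta_rot": [0, 0, 0.0334], "hand": 48},
  ],
)

```text
clock: 4.6
eef_pos: [406.5, -50.0, 80.3]
eef_rot: [0.0, 1.0, 0.0, -0.001]
contact_force: [0.6, 0.4, -1.6]
gripper_width: 48.1
finger_force: 6.0
```

```bash
python3 - <<'E'
from h import *
s=manip.state();print(s['eef_pos'],s['qpos'],s['gripper_width'],s['finger_force'])
go([408,-212,70],0)
E
```

```text
[406.52709931 -49.96701946  80.27650957] [-1.22361703e-01  1.99405218e-01 -6.59606268e-01  7.13242472e-01
  8.08005256e-05 -1.21897474e-01] 48.09508765802833 5.9854591228031495
shift [-0.0039, -0.4051, 0.0256] turn [-0.0007, -0.0001, 0.9999] yawdeg 180.0 dist 162.0
shift [-0.0039, -0.4051, 0.0256] turn [0.0001, -0.0005, -0.0001] yawdeg -0.0 dist 162.0
```

>>> send_rows(
  rows=[
    {"xyz": [0, -0.13, 0.01], "delta_rot": [0, 0, 0], "hand": 48},
    {"xyz": [0, -0.26, 0.02], "delta_rot": [0, 0, 0], "hand": 48},
    {"xyz": [-0.004, -0.4, 0.025], "delta_rot": [0, 0, 0], "hand": 48},
    {"xyz": [-0.004, -0.4, 0.025], "delta_rot": [0, 0, 0], "hand": 48},
  ],
)

```text
clock: 5.1
eef_pos: [409.2, -211.8, 70.2]
eef_rot: [0.003, 1.0, -0.0, -0.0]
contact_force: [0.0, 0.3, -0.1]
gripper_width: 48.4
finger_force: 6.0
```

```bash
python3 - <<'E'
from h import *
s=manip.state();print(s['eef_pos'],s['gripper_width'],s['finger_force'])
im,d=manip.capture('top'); T=cloud('top',d); save(cv2.resize(im[150:290,300:440],(700,700),interpolation=cv2.INTER_CUBIC),'t3'); np.save('t3.npy',T)
im,d=manip.capture('scene'); S=cloud('scene',d); save(cv2.resize(im[190:310,240:400],(800,600),interpolation=cv2.INTER_CUBIC),'s3'); np.save('s3.npy',S)
im,d=manip.capture('wrist'); save(im,'w3')
for n,P in(('top',T),('scene',S)):
    m=(P[...,0]>425)&(P[...,0]<490)&(P[...,1]>-255)&(P[...,1]<-165)&(P[...,2]>75)&(P[...,2]<115)
    Q=P[m]
    for a in range(425,490,10):
        q=Q[abs(Q[:,0]-a-5)<5]
        if len(q): print(n,a,len(q),q[:,1].min().round(1),q[:,1].max().round(1),q[:,2].max().round(1),q[:,0].max().round(1))
go([408,-212.5,3.5],0)
E
```

```text
[ 409.15603519 -211.84619809   70.22749776] 48.36579948215953 5.980092755053192
top 435 4 -189.3 -188.6 100.3 444.0
top 445 14 -192.0 -188.5 99.2 454.3
top 455 19 -192.4 -188.1 99.5 464.7
top 465 14 -192.8 -187.7 101.9 474.8
scene 425 3 -189.3 -189.2 87.3 425.6
scene 465 5 -230.8 -228.9 100.0 471.8
shift [-0.0005, -0.0129, 0.1667] turn [-0.0012, -0.0009, 0.9999] yawdeg 180.0 dist 67.0
shift [-0.0005, -0.0129, 0.1667] turn [0.0005, -0.0008, -0.0001] yawdeg -0.0 dist 67.0
```

View pics/s3.png

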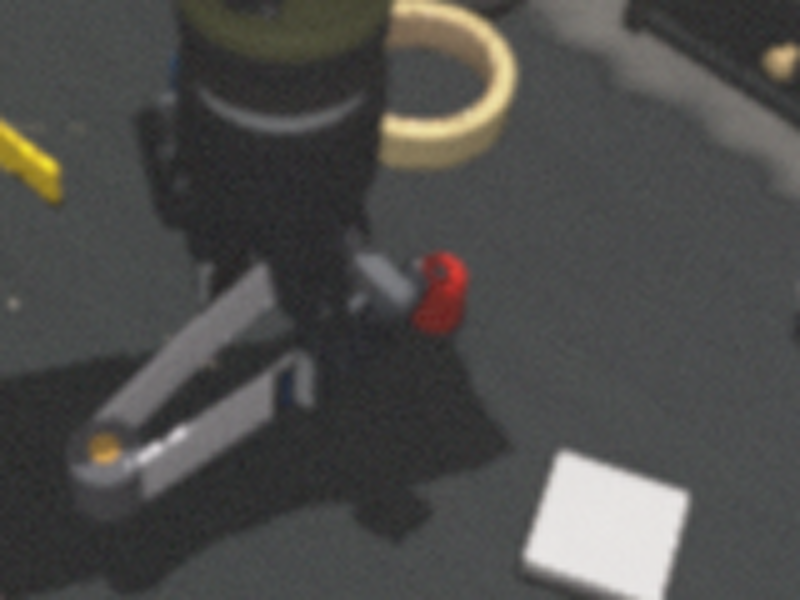

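View pics/w3.png

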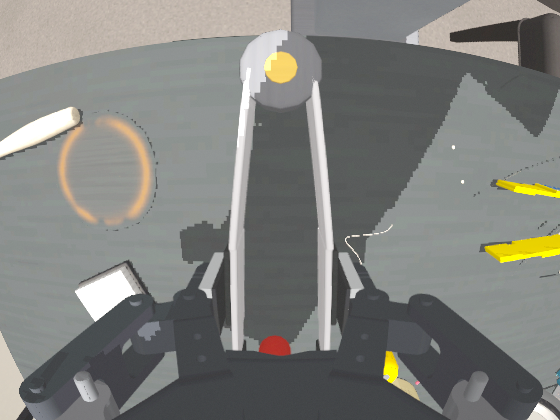

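The scene crop shows the tongs held level with the red bead just ahead of the jaws, and the block at lower right. The wrist view shows the pivot at (280,67), the arms with inner edges at about x = 243 and 320, and the bead between them at (275,347), slightly to the -y side.

```bash
python3 - <<'E'
from h import *
s=manip.state()
im,d=manip.capture('wrist'); P=cloud('wrist',d)
hsv=cv2.cvtColor(im,cv2.COLOR_RGB2HSV)
red=((hsv[...,0]<8)|(hsv[...,0]>172))&(hsv[...,1]>150)&(np.mgrid[:420,:560][0]>320)&(abs(np.mgrid[:420,:560][1]-280)<50)
Q=P[red]; print('red',len(Q),Q.min(0).round(1),Q.max(0).round(1),np.median(Q,0).round(1), 'px',np.argwhere(red).min(0),np.argwhere(red).max(0))
m=(abs(P[...,1]+212)<45)&(P[...,2]>80)&(P[...,2]<115)&(P[...,0]<470); Q=P[m]
m=np.zeros(1)
for a in range(290,490,10):
    q=Q[abs(Q[:,0]-a-5)<5]
    if len(q)>3: print(a,len(q),q[:,1].min().round(1),q[:,1].max().round(1),'mid',((q[:,1].min()+q[:,1].max())/2).round(1),np.median(q[:,2]).round(1))
print(P[67,280])
E
```

```text
red 469 [ 336.3 -225.4    2.6] [ 512.  -201.3  213.3] [ 502.8 -212.3   15.8] px [336 258] [354 288]
300 852 -219.9 -195.0 mid -207.4 94.3
310 2073 -222.7 -192.7 mid -207.7 94.9
320 2159 -222.3 -192.6 mid -207.5 94.9
330 993 -223.0 -192.2 mid -207.6 94.6
340 638 -223.9 -191.0 mid -207.5 94.8
350 594 -224.9 -189.7 mid -207.3 95.0
360 578 -226.2 -188.6 mid -207.4 95.3
370 547 -227.2 -187.1 mid -207.1 95.6
380 664 -230.5 -184.6 mid -207.5 95.6
390 2381 -244.7 -169.7 mid -207.2 96.8
400 1809 -249.7 -167.3 mid -208.5 97.0
410 963 -232.7 -182.0 mid -207.4 97.2
420 426 -231.4 -183.4 mid -207.4 96.6
430 288 -229.6 -184.6 mid -207.1 96.5
440 87 -227.4 -187.0 mid -207.2 83.5
450 4 -225.8 -187.2 mid -206.5 81.5
[ 317.98082387 -207.67083152   96.11964239]
```

>>> send_rows(
  rows=[
    {"xyz": [0, -0.002, 0.07], "delta_rot": [0, 0, 0], "hand": 48},
    {"xyz": [0, -0.002, 0.13], "delta_rot": [0, 0, 0], "hand": 48},
    {"xyz": [0, -0.002, 0.156], "delta_rot": [0, 0, 0], "hand": 48},
    {"xyz": [0, -0.002, 0.156], "delta_rot": [0, 0, 0], "hand": 48},
  ],
)

```text
clock: 5.8
eef_pos: [408.6, -208.0, 8.3]
eef_rot: [-0.001, 1.0, 0.0, -0.001]
contact_force: [-0.7, -0.4, -0.7]
gripper_width: 47.7
finger_force: 6.0
```

```bash
python3 - <<'E'
from h import *
s=manip.state(); print(s['eef_pos'],s['eef_rot'],s['contact_force'])
im,d=manip.capture('wrist'); P=cloud('wrist',d); np.save('w4.npy',P)
print(manip.state()['eef_pos'])
save(cv2.resize(im[220:380,180:380],(800,640)[:2] if 0 else (750,600),interpolation=cv2.INTER_CUBIC),'w4')
for a in range(300,450,20):
    Q=P[(abs(P[...,1]+212)<45)&(P[...,2]>15)&(P[...,2]<45)&(abs(P[...,0]-a-5)<5)]
    if len(Q)>3: print(a,len(Q),Q[:,1].min().round(1),Q[:,1].max().round(1),'mid',((Q[:,1].min()+Q[:,1].max())/2).round(1),np.median(Q[:,2]).round(1))
im,d=manip.capture('top'); T=cloud('top',d)
save(cv2.resize(im[160:250,300:420],(800,600),interpolation=cv2.INTER_CUBIC),'t4')
for a in range(425,530,10):
    Q=T[(T[...,1]>-255)&(T[...,1]<-165)&(T[...,2]>15)&(T[...,2]<45)&(abs(T[...,0]-a-5)<5)]
    if len(Q)>1: print('top',a,len(Q),np.sort(Q[:,1]).round(0)[[0,-1]],np.median(Q[:,2]).round(1))
E
```

```text
[ 408.6073729  -208.02174447    8.30731848] [-7.38121742e-04  9.99999307e-01  4.46414159e-04 -8.00642986e-04] [-0.73601018 -0.4201676  -0.71274152]
[ 409.26044036 -208.52730222    8.89621454]
300 655 -220.8 -197.4 mid -209.1 32.0
320 2140 -223.8 -193.9 mid -208.9 32.8
340 668 -225.3 -192.8 mid -209.0 32.7
360 610 -227.3 -190.0 mid -208.7 33.3
380 660 -231.8 -186.1 mid -208.9 33.8
400 1593 -246.6 -170.9 mid -208.7 34.8
420 479 -232.8 -184.6 mid -208.7 35.3
440 108 -229.0 -188.3 mid -208.6 22.4
top 445 8 [-188. -185.] 29.3
top 455 13 [-188. -184.] 37.3
top 465 15 [-189. -184.] 35.7
top 495 7 [-214. -208.] 22.8
top 505 45 [-219. -200.] 32.7
top 515 42 [-222. -201.] 34.9
top 525 10 [-220. -206.] 31.7
```

View pics/w4.png

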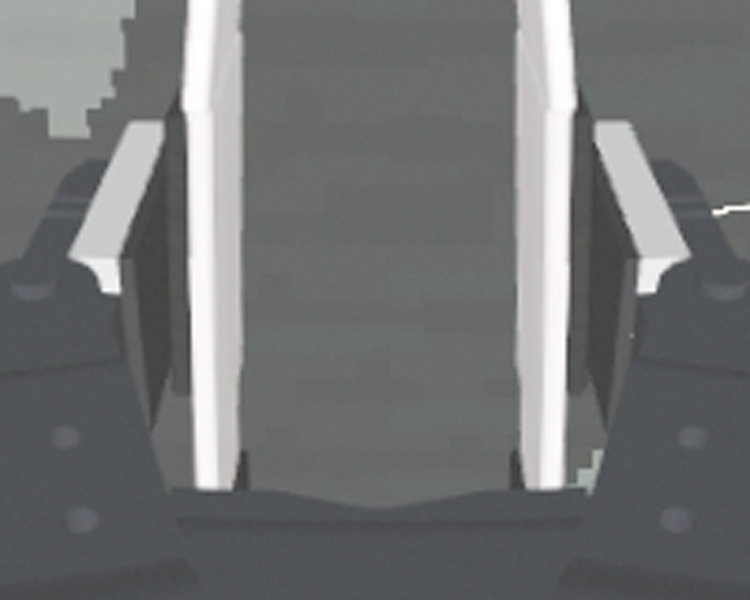

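View pics/t4.png

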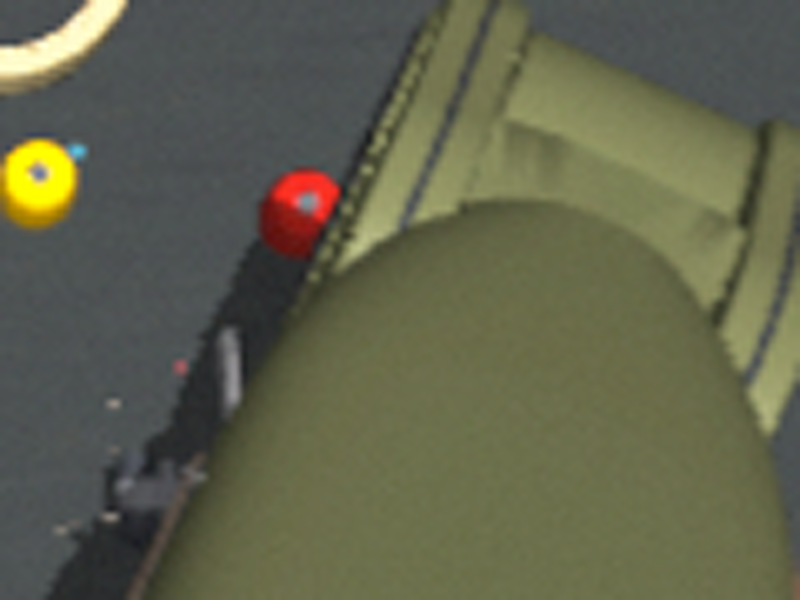

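The wrist view shows both arms centred between the fingers. The top crop shows the red bead at (300,215) ahead of the left jaw at (230,365). The earlier offset was arm motion that had not yet settled. I'll shift about 4 mm to -y, check, then slide in.

>>> send_rows(
  rows=[
    {"xyz": [0, -0.0108, 0.007], "delta_rot": [0, 0, 0], "hand": 48},
    {"xyz": [-0.03, -0.0108, 0.007], "delta_rot": [0, 0, 0], "hand": 48},
    {"xyz": [-0.03, -0.0108, 0.007], "delta_rot": [0, 0, 0], "hand": 48},
    {"xyz": [-0.03, -0.0108, 0.007], "delta_rot": [0, 0, 0], "hand": 48},
  ],
)

```text
clock: 6.4
eef_pos: [421.6, -213.7, 6.1]
eef_rot: [-0.0, 1.0, -0.0, 0.0]
contact_force: [0.9, -0.0, -0.4]
gripper_width: 48.0
finger_force: 6.0
```

```bash
python3 - <<'E'
from h import *
print(manip.state()['eef_pos'])
im,d=manip.capture('scene'); S=cloud('scene',d); s=manip.state(); print(s['eef_pos'],s['contact_force'])
save(cv2.resize(im[205:280,270:370],(800,600),interpolation=cv2.INTER_CUBIC),'s5')
im,d=manip.capture('wrist'); P=cloud('wrist',d)
for a in (320,360,420,440):
    Q=P[(abs(P[...,1]+212)<45)&(P[...,2]>15)&(P[...,2]<45)&(abs(P[...,0]-a-5)<5)]
    print(a,((Q[:,1].min()+Q[:,1].max())/2).round(1),np.median(Q[:,2]).round(1))
m=(P[...,2]>20)&(P[...,2]<40)&(P[...,0]<345)&(abs(P[...,1]+212)<25); print('pivot back x',np.percentile(P[m][:,0],1))
go([461.5,-212.8,6],0)
E
```

```text
[ 421.59496835 -213.6776155     6.05494805]
[ 421.31033497 -213.56032321    6.00651883] [ 0.13911646  0.36353528 -1.2541818 ]
320 -213.9 30.4
360 -213.8 30.6
420 -213.6 32.5
440 -213.4 32.3
pivot back x 317.186003798458
shift [-0.1009, 0.0017, -0.0001] turn [-0.0, 0.0, 1.0] yawdeg 180.0 dist 40.0
shift [-0.1009, 0.0017, -0.0001] turn [-0.0, -0.0, -0.0] yawdeg -0.0 dist 40.0
```

View pics/s5.png

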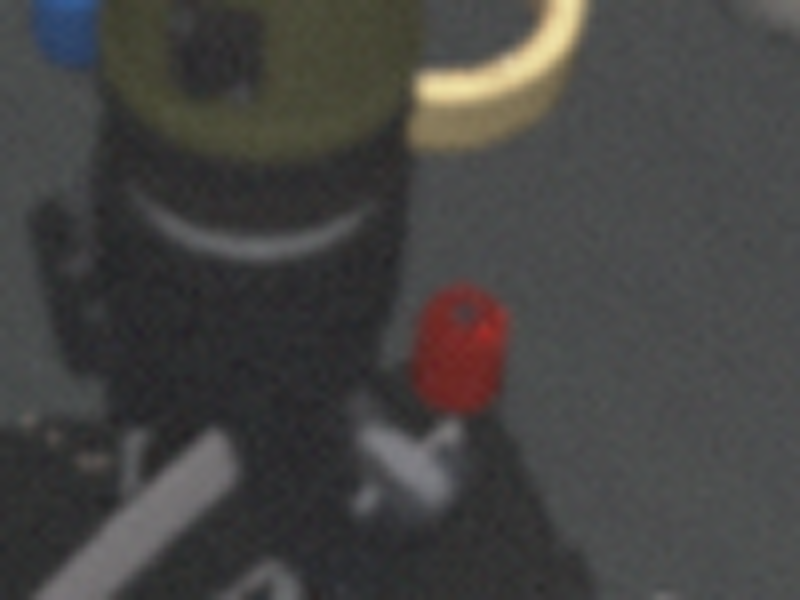

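The scene crop shows the red bead at (462,350), just ahead of the open jaws. I'll slide in about 38 mm.

>>> send_rows(
  rows=[
    {"xyz": [-0.02, 0.0025, 0], "delta_rot": [0, 0, 0], "hand": 48},
    {"xyz": [-0.05, 0.0025, 0], "delta_rot": [0, 0, 0], "hand": 48},
    {"xyz": [-0.08, 0.0025, 0], "delta_rot": [0, 0, 0], "hand": 48},
    {"xyz": [-0.0955, 0.0025, 0], "delta_rot": [0, 0, 0], "hand": 48},
    {"xyz": [-0.0955, 0.0025, 0], "delta_rot": [0, 0, 0], "hand": 48},
  ],
)

```text
clock: 7.12
eef_pos: [460.4, -212.6, 5.9]
eef_rot: [-0.0, 1.0, -0.0, 0.0]
contact_force: [0.5, -0.5, -0.9]
gripper_width: 48.1
finger_force: 6.0
```

```bash
python3 - <<'E'
from h import *
print(manip.state()['eef_pos'])
im,d=manip.capture('scene'); S=cloud('scene',d); s=manip.state(); print(s['eef_pos'],s['contact_force'],s['finger_force'],s['gripper_width'])
m=(abs(S[...,0]-515)<30)&(abs(S[...,1]+212)<30)&(S[...,2]>32)&(S[...,2]<45)
hsv=cv2.cvtColor(im,cv2.COLOR_RGB2HSV); m&=((hsv[...,0]<8)|(hsv[...,0]>172))&(hsv[...,1]>120)
print('bead top',m.sum(),S[m].mean(0))
E
```

```text
[ 460.42053344 -212.61354235    5.91524507]
[ 459.7817596  -212.50033004    5.8819288 ] [0.22168198 0.20642675 0.395294  ] 6.003370876132976 48.0382091175256
bead top 5 [ 518.84457247 -219.54764607   34.42456145]
```

>>> send_rows(
  rows=[
    {"xyz": [0, 0, 0], "delta_rot": [0, 0, 0], "hand": 45},
    {"xyz": [0, 0, 0], "delta_rot": [0, 0, 0], "hand": 42},
    {"xyz": [0, 0, 0], "delta_rot": [0, 0, 0], "hand": 40},
    {"xyz": [0, 0, 0], "delta_rot": [0, 0, 0], "hand": 39.5},
    {"xyz": [0, 0, 0], "delta_rot": [0, 0, 0], "hand": 39.5},
  ],
)

```text
clock: 7.8
eef_pos: [459.3, -212.6, 6.1]
eef_rot: [0.0, 1.0, -0.0, -0.0]
contact_force: [-0.1, -0.5, 2.5]
gripper_width: 39.3
finger_force: 10.7
```

>>> send_rows(
  rows=[
    {"xyz": [0, 0, 0], "delta_rot": [0, 0, 0], "hand": 39},
    {"xyz": [0, 0, 0], "delta_rot": [0, 0, 0], "hand": 39},
  ],
)

```text
clock: 8.05
eef_pos: [459.3, -212.6, 6.1]
eef_rot: [0.0, 1.0, -0.0, -0.0]
contact_force: [-0.8, -0.5, 4.5]
gripper_width: 39.3
finger_force: 19.3
```

Finger force is 19 N at 39.3 mm, so the bead is gripped. Lifting.

>>> send_rows(
  rows=[
    {"xyz": [0, 0, -0.02], "delta_rot": [0, 0, 0], "hand": 39},
    {"xyz": [0, 0, -0.06], "delta_rot": [0, 0, 0], "hand": 39},
    {"xyz": [0, 0, -0.1], "delta_rot": [0, 0, 0], "hand": 39},
    {"xyz": [0, 0, -0.1], "delta_rot": [0, 0, 0], "hand": 39},
    {"xyz": [0, 0, -0.1], "delta_rot": [0, 0, 0], "hand": 39},
  ],
)

```text
clock: 8.68
eef_pos: [458.9, -212.2, 45.4]
eef_rot: [-0.0, 1.0, 0.0, -0.0]
contact_force: [-0.9, -0.5, -1.1]
gripper_width: 39.3
finger_force: 19.0
```

```bash
python3 - <<'E'
from h import *
im,d=manip.capture('scene'); S=cloud('scene',d); s=manip.state(); print(s['eef_pos'],s['contact_force'],s['finger_force'],s['gripper_width'])
save(cv2.resize(im[190:265,280:380],(800,600),interpolation=cv2.INTER_CUBIC),'s6')
hsv=cv2.cvtColor(im,cv2.COLOR_RGB2HSV); m=((hsv[...,0]<8)|(hsv[...,0]>172))&(hsv[...,1]>120)&(abs(S[...,0]-515)<50)&(abs(S[...,1]+212)<50)
print('red',m.sum(),S[m].min(0),S[m].max(0))
go([422.5,-341,46],0)
E
```

```text
[ 458.73489872 -212.11694707   45.22178141] [-0.97462227  0.24855423 -1.10165294] 19.043278098106384 39.379436577768026Traceback (most recent call last):
  File "<stdin>", line 5, in <module>
    return umr_minimum(a, axis, None, out, keepdims, initial, where)
ValueError: zero-size array to reduction operation minimum which has no identity
```

View pics/s6.png

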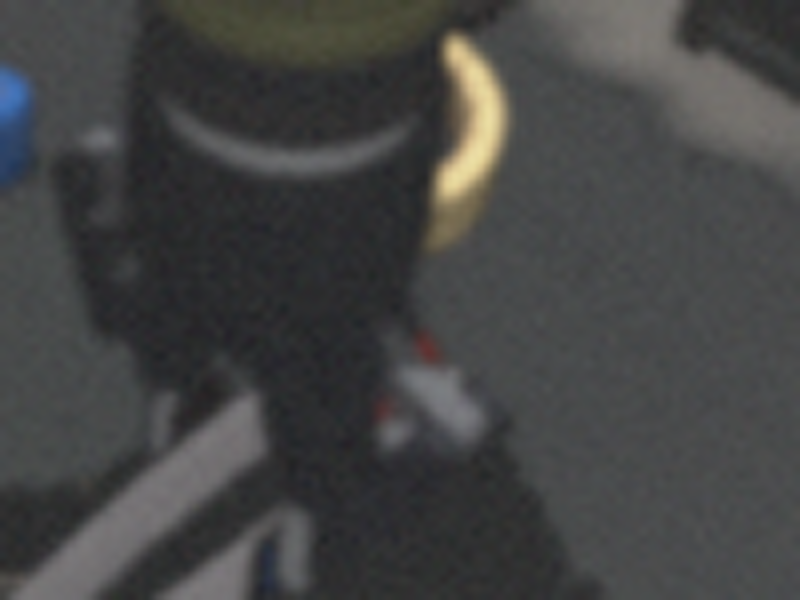

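The scene crop shows the bead held between the jaws, red at (425,350) and (385,410), and clear of the desk. I'll bring it to the block with heading -20°, which keeps the pivot clear of the hammer handle.

```bash
python3 - <<'E'
from h import *
go([425.8,-322.2,45],np.radians(-20))
E
```

```text
shift [0.0824, -0.2752, 0.0005] turn [0.0006, 0.0002, -0.8889] yawdeg -160.0 dist 115.0
shift [0.0824, -0.2752, 0.0005] turn [0.0002, -0.0004, 0.1111] yawdeg 20.0 dist 115.0
```

>>> send_rows(
  rows=[
    {"xyz": [0.015, -0.06, 0], "delta_rot": [0, 0, 0.025], "hand": 39},
    {"xyz": [0.04, -0.13, 0], "delta_rot": [0, 0, 0.055], "hand": 39},
    {"xyz": [0.065, -0.21, 0], "delta_rot": [0, 0, 0.085], "hand": 39},
    {"xyz": [0.082, -0.275, 0], "delta_rot": [0, 0, 0.111], "hand": 39},
    {"xyz": [0.082, -0.275, 0], "delta_rot": [0, 0, 0.111], "hand": 39},
  ],
)

```text
clock: 9.35
eef_pos: [425.9, -323.8, 45.2]
eef_rot: [0.175, 0.985, 0.0, -0.0]
contact_force: [-0.6, 0.5, -1.1]
gripper_width: 39.2
finger_force: 19.1
```

>>> send_rows(
  rows=[
    {"xyz": [0, 0, 0], "delta_rot": [0, 0, 0], "hand": 39},
    {"xyz": [0, 0, 0], "delta_rot": [0, 0, 0], "hand": 39},
  ],
)

```text
clock: 9.6
eef_pos: [426.5, -321.3, 45.6]
eef_rot: [0.173, 0.985, 0.0, -0.0]
contact_force: [-0.1, -0.2, -2.0]
gripper_width: 39.4
finger_force: 19.1
```

```bash
python3 - <<'E'
from h import *
for c in('scene','top'):
    im,d=manip.capture(c); S=cloud(c,d)
    hsv=cv2.cvtColor(im,cv2.COLOR_RGB2HSV); m=((hsv[...,0]<8)|(hsv[...,0]>172))&(hsv[...,1]>110)&(abs(S[...,0]-477)<50)&(abs(S[...,1]+341)<50)
    print('red',c,m.sum(),S[m].mean(0) if m.sum() else '')
s=manip.state(); print(s['eef_pos'],s['contact_force'],s['finger_force'],s['gripper_width'])
go([425.8,-322.2,23],np.radians(-20))
E
```

```text
red scene 78 [ 477.10573984 -342.85068589   71.59825986]
red top 11 [ 483.6983195  -327.63985752   86.57435256]
[ 426.69284656 -321.57881299   45.81442259] [-0.23283769  0.53886271 -0.56629567] 19.12015825510025 39.56697762668513
shift [0.0015, -0.0022, 0.057] turn [0.0002, 0.0002, -0.9994] yawdeg -179.9 dist 23.0
shift [0.0015, -0.0022, 0.057] turn [0.0001, -0.0001, 0.0006] yawdeg 0.1 dist 23.0
```

>>> send_rows(
  rows=[
    {"xyz": [0.0015, -0.002, 0.03], "delta_rot": [0, 0, 0], "hand": 39},
    {"xyz": [0.0015, -0.002, 0.055], "delta_rot": [0, 0, 0], "hand": 39},
    {"xyz": [0.0015, -0.002, 0.055], "delta_rot": [0, 0, 0], "hand": 39},
    {"xyz": [0.0015, -0.002, 0.058], "delta_rot": [0, 0, 0], "hand": 39},
    {"xyz": [0.0015, -0.002, 0.058], "delta_rot": [0, 0, 0], "hand": 39},
  ],
)

```text
clock: 10.32
eef_pos: [425.9, -323.2, 22.8]
eef_rot: [0.174, 0.985, -0.0, 0.0]
contact_force: [0.7, -0.6, -1.3]
gripper_width: 39.1
finger_force: 19.1
```

>>> send_rows(
  rows=[
    {"xyz": [0, 0, 0.002], "delta_rot": [0, 0, 0], "hand": 39},
    {"xyz": [0, 0, 0.002], "delta_rot": [0, 0, 0], "hand": 39},
  ],
)

```text
clock: 10.58
eef_pos: [425.8, -323.1, 22.0]
eef_rot: [0.174, 0.985, -0.0, 0.0]
contact_force: [0.3, -0.5, -0.8]
gripper_width: 39.3
finger_force: 19.1
```

>>> send_rows(
  rows=[
    {"xyz": [0, 0, 0.0025], "delta_rot": [0, 0, 0], "hand": 39},
    {"xyz": [0, 0, 0.0025], "delta_rot": [0, 0, 0], "hand": 39},
  ],
)

```text
clock: 10.82
eef_pos: [425.9, -323.2, 21.1]
eef_rot: [0.174, 0.985, -0.0, 0.0]
contact_force: [0.1, 0.3, 0.3]
gripper_width: 39.0
finger_force: 19.3
```

>>> send_rows(
  rows=[
    {"xyz": [0, 0, 0.0015], "delta_rot": [0, 0, 0], "hand": 39},
    {"xyz": [0, 0, 0.0015], "delta_rot": [0, 0, 0], "hand": 39},
  ],
)

```text
clock: 11.08
eef_pos: [425.9, -323.2, 20.7]
eef_rot: [0.174, 0.985, -0.0, 0.0]
contact_force: [-1.4, 0.2, 3.6]
gripper_width: 39.4
finger_force: 19.7
```

Contact shows a 3.6 N upward force. I'll release slowly to 48 mm.

>>> send_rows(
  rows=[
    {"xyz": [0, 0, 0], "delta_rot": [0, 0, 0], "hand": 40},
    {"xyz": [0, 0, 0], "delta_rot": [0, 0, 0], "hand": 42},
    {"xyz": [0, 0, 0], "delta_rot": [0, 0, 0], "hand": 45},
    {"xyz": [0, 0, 0], "delta_rot": [0, 0, 0], "hand": 48},
    {"xyz": [0, 0, 0], "delta_rot": [0, 0, 0], "hand": 48},
  ],
)

```text
clock: 11.7
eef_pos: [425.7, -323.0, 20.3]
eef_rot: [0.174, 0.985, 0.0, -0.0]
contact_force: [0.1, -0.9, -1.6]
gripper_width: 48.1
finger_force: 6.0
```

```bash
python3 - <<'E'
from h import *
im,d=manip.capture('scene'); S=cloud('scene',d)
save(cv2.resize(im[240:330,300:420],(800,600),interpolation=cv2.INTER_CUBIC),'s7')
hsv=cv2.cvtColor(im,cv2.COLOR_RGB2HSV); m=((hsv[...,0]<8)|(hsv[...,0]>172))&(hsv[...,1]>110)&(abs(S[...,0]-477)<50)&(abs(S[...,1]+341)<50)
print('red',m.sum(),S[m].mean(0),S[m].max(0)); t=m&(S[...,2]>45); print('top',t.sum(),S[t].mean(0))
s=manip.state(); print(s['eef_pos'],s['contact_force'],s['finger_force'],s['gripper_width'])
E
```

```text
red 99 [ 475.25426034 -344.92942041   45.36865941] [ 517.86398251 -327.58360081   51.93762843]
top 69 [ 475.95702402 -343.21689067   49.03727784]
[ 425.73654706 -323.04196774   20.28852427] [ 0.12700781  0.06175902 -1.31379132] 6.001983472360735 47.91390856759886
```

View pics/s7.png

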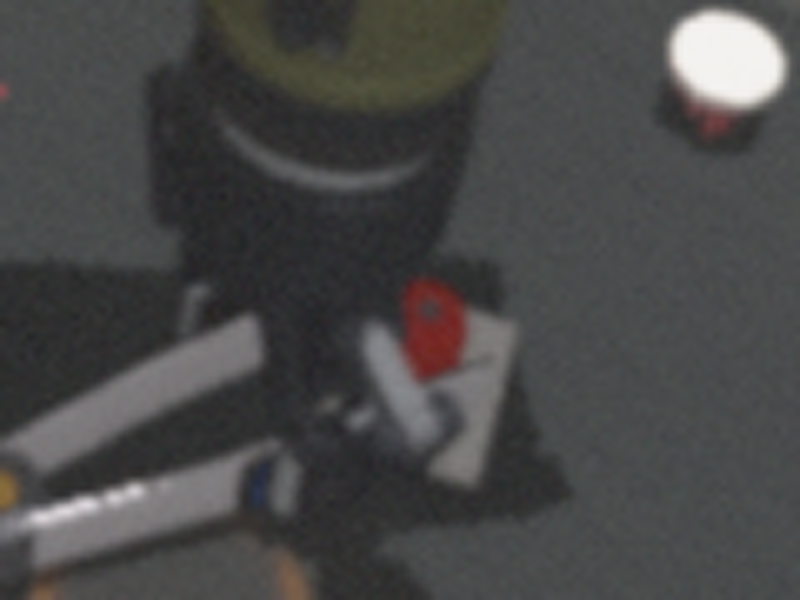

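The bead stands upright on the block at (432,330), with a gap to the open jaws. I'll back off along the tongs' axis, then lift.

>>> send_rows(
  rows=[
    {"xyz": [0.02, 0, 0], "delta_rot": [0, 0, 0], "hand": 48},
    {"xyz": [0.06, 0, 0], "delta_rot": [0, 0, 0], "hand": 48},
    {"xyz": [0.11, 0, 0], "delta_rot": [0, 0, 0], "hand": 48},
    {"xyz": [0.12, 0, -0.02], "delta_rot": [0, 0, 0], "hand": 48},
    {"xyz": [0.12, 0, -0.06], "delta_rot": [0, 0, 0], "hand": 48},
  ],
)

```text
clock: 12.38
eef_pos: [380.0, -306.3, 44.6]
eef_rot: [0.174, 0.985, 0.0, -0.0]
contact_force: [0.4, -0.1, -1.3]
gripper_width: 47.8
finger_force: 6.0
```

>>> send_rows(
  rows=[
    {"xyz": [0, 0, -0.04], "delta_rot": [0, 0, 0], "hand": 48},
    {"xyz": [0, 0, -0.04], "delta_rot": [0, 0, 0], "hand": 48},
  ],
)

```text
clock: 12.62
eef_pos: [382.3, -307.9, 62.0]
eef_rot: [0.173, 0.985, -0.001, 0.002]
contact_force: [-0.4, 0.6, -1.8]
gripper_width: 47.8
finger_force: 6.0
```

```bash
python3 - <<'E'
from h import *
s=manip.state(); print(s['eef_pos'],s['finger_force'])
go([425,-200,50],0)
E
```

```text
[ 382.27765427 -307.90534715   61.97556307] 6.003911415082257
shift [-0.0081, 0.2901, 0.0296] turn [0.0018, 0.0009, 0.889] yawdeg 160.0 dist 117.0
shift [-0.0081, 0.2901, 0.0296] turn [-0.0007, 0.0012, -0.111] yawdeg -20.0 dist 117.0
```

>>> send_rows(
  rows=[
    {"xyz": [0, 0.06, 0], "delta_rot": [0, 0, -0.025], "hand": 48},
    {"xyz": [0, 0.13, 0], "delta_rot": [0, 0, -0.055], "hand": 48},
    {"xyz": [-0.005, 0.21, 0.01], "delta_rot": [0, 0, -0.085], "hand": 48},
    {"xyz": [-0.008, 0.29, 0.03], "delta_rot": [0, 0, -0.111], "hand": 48},
    {"xyz": [-0.008, 0.29, 0.03], "delta_rot": [0, 0, -0.111], "hand": 48},
  ],
)

```text
clock: 13.25
eef_pos: [423.1, -196.9, 47.4]
eef_rot: [-0.002, 1.0, 0.001, -0.001]
contact_force: [0.2, 1.1, -1.4]
gripper_width: 48.3
finger_force: 6.0
```

>>> send_rows(
  rows=[
    {"xyz": [0, 0, 0.03], "delta_rot": [0, 0, 0], "hand": 48},
    {"xyz": [0, 0, 0.08], "delta_rot": [0, 0, 0], "hand": 48},
    {"xyz": [0, 0, 0.1], "delta_rot": [0, 0, 0], "hand": 48},
    {"xyz": [0, 0, 0.1], "delta_rot": [0, 0, 0], "hand": 48},
  ],
)

```text
clock: 13.75
eef_pos: [422.4, -199.0, 7.6]
eef_rot: [0.001, 1.0, 0.0, -0.001]
contact_force: [0.2, -0.2, -1.4]
gripper_width: 47.8
finger_force: 6.0
```

>>> send_rows(
  rows=[
    {"xyz": [0, 0, 0.006], "delta_rot": [0, 0, 0], "hand": 48},
    {"xyz": [0, 0, 0.0095], "delta_rot": [0, 0, 0], "hand": 48},
    {"xyz": [0, 0, 0.0095], "delta_rot": [0, 0, 0], "hand": 48},
  ],
)

```text
clock: 14.12
eef_pos: [423.7, -199.0, 4.8]
eef_rot: [0.0, 1.0, -0.0, 0.0]
contact_force: [-0.0, -0.4, -0.4]
gripper_width: 48.2
finger_force: 6.0
```

>>> send_rows(
  rows=[
    {"xyz": [0, 0, 0], "delta_rot": [0, 0, 0], "hand": 51},
    {"xyz": [0, 0, 0], "delta_rot": [0, 0, 0], "hand": 55},
    {"xyz": [0, 0, 0], "delta_rot": [0, 0, 0], "hand": 70},
    {"xyz": [0, 0, 0], "delta_rot": [0, 0, 0], "hand": 85},
    {"xyz": [0, 0, 0], "delta_rot": [0, 0, 0], "hand": 85},
  ],
)

```text
clock: 14.75
eef_pos: [423.3, -198.7, 4.5]
eef_rot: [0.0, 1.0, -0.0, 0.0]
contact_force: [0.5, 0.7, -0.7]
gripper_width: 85.2
finger_force: 0.0
```

>>> send_rows(
  rows=[
    {"xyz": [0, 0, 0], "delta_rot": [0, 0, 0], "hand": 85},
    {"xyz": [0, 0, -0.05], "delta_rot": [0, 0, 0], "hand": 85},
    {"xyz": [0, 0, -0.15], "delta_rot": [0, 0, 0], "hand": 85},
    {"xyz": [0, 0, -0.28], "delta_rot": [0, 0, 0], "hand": 85},
    {"xyz": [0, 0, -0.35], "delta_rot": [0, 0, 0], "hand": 85},
  ],
)

```text
clock: 15.38
eef_pos: [424.3, -199.2, 147.1]
eef_rot: [0.0, 1.0, -0.001, 0.002]
contact_force: [0.1, 0.1, -0.3]
gripper_width: 84.9
finger_force: 0.0
```

>>> send_rows(
  rows=[
    {"xyz": [0, 0.1, -0.1], "delta_rot": [0, 0, 0], "hand": 85},
    {"xyz": [0, 0.2, -0.1], "delta_rot": [0, 0, 0], "hand": 85},
    {"xyz": [0, 0.3, -0.1], "delta_rot": [0, 0, 0], "hand": 85},
    {"xyz": [0, 0.3, -0.1], "delta_rot": [0, 0, 0], "hand": 85},
  ],
)

```text
clock: 15.88
eef_pos: [422.8, -76.8, 184.6]
eef_rot: [-0.002, 1.0, 0.0, -0.0]
contact_force: [-0.2, -0.6, -0.7]
gripper_width: 84.9
finger_force: 0.0
```

```bash
python3 - <<'E'
from h import *
for c in('scene','top'):
    im,d=manip.capture(c); S=cloud(c,d)
    hsv=cv2.cvtColor(im,cv2.COLOR_RGB2HSV); m=((hsv[...,0]<8)|(hsv[...,0]>172))&(hsv[...,1]>110)&(abs(S[...,0]-477)<50)&(abs(S[...,1]+341)<50)&(S[...,2]>46)
    print('red top',c,m.sum(),S[m].mean(0) if m.sum() else '')
    Q=S[(abs(S[...,0]-405)<95)&(abs(S[...,1]+200)<45)&(S[...,2]>18)&(S[...,2]<60)]
    for a in range(310,500,30):
        q=Q[abs(Q[:,0]-a-5)<8]
        if len(q)>3: print(a,q[:,1].min().round(1),q[:,1].max().round(1),np.median(q[:,2]).round(1),np.percentile(q[:,2],98).round(1))
s=manip.state(); print(s['eef_pos'],s['contact_force'],s['clock'])
E
```

```text
red top scene 85 [ 474.67566227 -341.66120488   49.01764529]
310 -209.7 -188.8 28.8 32.4
340 -213.5 -181.5 30.0 33.3
370 -218.1 -178.8 26.7 31.9
400 -224.0 -172.1 28.0 31.8
430 -226.3 -170.1 28.3 31.3
460 -226.9 -169.2 26.2 31.1
red top top 77 [ 479.25054216 -340.52700722   49.75538343]
310 -200.3 -194.7 25.0 30.1
340 -214.0 -183.8 30.2 35.4
370 -218.0 -179.0 29.2 33.1
400 -223.2 -172.4 29.9 34.9
430 -225.1 -170.6 30.3 33.8
460 -224.1 -173.4 29.8 33.9
490 -227.6 -223.3 30.5 34.1
[423.23820484 -78.72594269 184.51102596] [ 0.12517267 -0.8606207  -0.14209213] 15.975
```

The bead's top is at z = 49 mm over the block centre, within about 2 mm. The tongs lie flat and open, and the arm is clear. Handing in.

>>> send_rows(
  rows=[
    {"xyz": [0, 0, 0], "delta_rot": [0, 0, 0], "hand": 85},
    {"xyz": [0, 0, 0], "delta_rot": [0, 0, 0], "hand": 85},
    {"xyz": [0, 0, 0], "delta_rot": [0, 0, 0], "hand": 85},
  ],
)

```text
clock: 16.35
eef_pos: [423.2, -79.3, 184.4]
eef_rot: [0.001, 1.0, -0.0, -0.0]
contact_force: [-0.0, 1.2, -0.4]
gripper_width: 85.4
finger_force: 0.0
```

```bash
python3 -c "
from plant import manip
print(manip.finish_job())"
```

```text
the job is handed in; nothing more can be done
None
```

The job is handed in after about 16 s of the 48 s allowed: the red bead stands upright within about 2 mm of the block's centre and the tongs lie flat and open on the desk, but no verdict was returned and I did not re-measure the blue and yellow beads at the end.

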